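Lock the carving hold-down with its spring clip

ROBOT

A 6-joint arm with a two-finger parallel gripper is mounted at the origin on a cart in front of the work surface, level with it; the furniture and walls round the work are solid. World frame = base frame: x ahead of the robot, y to its left, z up, the work surface at z = 0. Lengths are in mm, angles in rad, forces in N, time in s.
With the tool pointing down it reaches from about 250 to 725 mm from the base axis. Payload 4 kg.
Tool frame: the origin (TCP) lies midway between the tips of the shut fingers; the grasp point (between the pads) lies 19 mm behind it; z points along the fingers, y is the direction in which the jaws open and shut (so a half turn about z gives the same grasp; the last joint's range is limited). The gripper opens to 85 mm and grips with 20 to 120 N. Pads are 22 mm wide; open, the fingers measure 114 mm over their backs; the gripper's body (76 mm by 85 mm) begins 54 mm behind the grasp point. The pads swing forward as they close: fully open they stand 13 mm farther back than shut.
Start: joints at [-1.333, 0.241, 0.005, 1.335, 0, 1.571], TCP at [117.781, -485.929, 231.306] pointing down, gripper open.
Joint ranges: [-2.72, 2.72], [-1.05, 1.87], [-1.09, 1.28], [-1.99, 2.15], [-1.42, 1.44], [-3.14, 3.14]. Speed limits (rad/s): [2.79, 2.79, 3.14, 3.14, 3.14, 3.14].

INTERFACE

Orientations are given as a rotation vector (axis times angle).
In Python, from plant import monitor, cams, env gives the robot as it stands.
- The arm moves only by the tool play_rows, never from a script. Its argument "increments" is a list of rows, each a list of 3 entries, a list of its own where there are three numbers: the shift along the tool's x, y, z in cm, then the turn about the tool's z in degrees, then the opening, from 0 (shut) to 1 (fully open). In form: [[[dx, dy, dz], spin, gripper], ...]. A call has 1 to 20 rows; each row is the pose to reach, as a shift and turn from the pose commanded when the call began, along the tool's axes at that moment; what a row does not reach only later rows make up. A row lasts 1/12 s, in which the tool goes at most 41.7 mm and 7.16 degrees, less where a joint would pass 70% of its speed; a pose out of reach is approached as far as the arm can. A call with a gripper value outside its range is refused whole. The fingers move at their own pace and stop on an object; "grip_force" is the grip in N (left out, the last holds). Time passes only in rows, so rows that repeat a pose let the fingers close. It gives the time, the measured TCP pose, the force and the opening at its end, in the units of the state.
- monitor.observe(): the state, without advancing time (a new reading comes with each control period).
- cams.camera(name): name is "side" or "top"; returns a dict with "color" (420x560x3 uint8, red, green, blue), "z_map" (420x560 float32, mm along the optical axis (not along the pixel's ray), 0 where there is no reading), "camera_matrix" (3x3 intrinsics, pixels), "T" (4x4, takes a point from camera to world coordinates). Camera axes: x right, y up, looking along -z (the intrinsics and any distortion apply to the point x, -y, -z); pixel columns grow to the right and rows downward; lengths in mm; the calibration is good to about 2 mm. A picture is of the moment at which its call begins.
- env.hand_in(): hands the job in, once; it reports no verdict.
The state is a dict: "t": time; "qpos": joint angles; "joint_velocities": joint speeds; "joint_efforts": joint torques, N m; "eef_pos": TCP position; "eef_rot": TCP orientation; "contact_force": force on the tool from outside, world axes, zero at the start; "wrist_torque": the same for the moment, N m; "width": finger opening in mm.
Only numpy, scipy, OpenCV 4.12 (cv2) and the standard library are available. Lean on these libraries where they do the work, as an engineer would, in place of code of your own. Each camera call takes 0.05 s, during which the arm holds its last target.

TASK

Lock the carving blank into the hold-down fixture: first fold the hinged steel strap fully down over the blank, so that the stud comes up through its slot. Then take the spring clip by its black grip and push it sideways, over the wooden rest block, onto the stud between strap and stud head, until its legs snap round the shank and it sits fully home and flat, and let go. Leave the blank lying where it is and do not disturb the sanding block and the wax tin.

Things in the scene. Friction and masses are not known exactly. Their poses are not given: they have to be found in the camera images.
- fixture: Fixed hold-down fixture on a wooden board 144 (x) x 200 (y) x 18 mm; origin: centre of the board's underside, z up. In its frame, mm: the blank lies along x between low fences, centred near (0, 7.5), top at z 40; steel hinge bracket at the +y end, x -33 to 33, y 65 to 91, top z 54; upright stud at (0, -60); rest block beside the stud on the -x side.
- strap_hinge (a point): Middle of the strap's hinge axis, fixture (0, 77, 43.5) mm; the axis runs along the fixture's x. Folded, the strap reaches from here along the fixture's -y.
- strap (a joint): Angle of the strap, rad: 0 = folded flat down on its stop, 1.57 = upright, 1.9 = leaning back. A steel bar 48 wide, 5 thick (hinge axis at mid-thickness), reaching 162 mm from the axis; slot 26 x 30 mm centred 137 mm from the axis, for the stud. Stiff hinge (0.12 N m): it stays where left, so push it down all the way, best about 85 mm from the axis, clear of the stud.
- strap_tip (a point): Middle of the free end of the strap, on the face that is on top when folded.
- stud_neck (a point): Point on the stud's axis level with the folded strap's top face (fixture (0, -60, 46) mm); axes as the fixture's. Steel shank 16 diameter, free for 14 mm from here up to the head, which is 22 diameter and 8 high. The clip is pushed on along the fixture's +x, from the rest block's side.
- rest_block (a point): Centre of the top of the pale wooden rest block, 44 (x) x 50 (y) mm, fixture (-48, -60, 46) mm, level with the folded strap's top. The clip comes in over it and finally lies on it and on the strap.
- clip: Loose spring clip, about 0.09 kg: two 6 mm steel wire legs and a black upright grip. Lies flat, grip up. Origin: on its underside, centre of the seat where the shank ends up; +x points out of the mouth (leg ends 29 mm ahead), z up. Legs and the nose between them are 6 mm high. Pushing it on takes about 10 N, then it snaps; the rigid nose (8.5 mm behind the origin) stops the shank.
- clip_throat (a point): Narrowest place between the legs, 11 mm ahead of the clip's origin: 9 mm wide and sprung; ahead of it the mouth flares to 21 mm, behind it lies the seat for the 16 mm shank.
- clip_grip (a point): Middle of the clip's black grip, 38 mm behind the clip's origin (-x), 31 mm above its underside. The grip is 28 long (x), 16 wide (y), its top at 47 mm above the underside; hold it across its width, fingertips not lower than 9 mm above the underside, to stay clear of the legs.
- clip_leg_l (a joint): Opening of the clip's leg on its +y side, rad: 0 = sprung shut, about 0.07 while the throat passes the shank; sprung, returns to near 0 when snapped on.
- clip_leg_r (a joint): The same for the leg on the -y side.
- blank: Loose sawn wood blank 40 x 110 x 22 mm lying between the fixture's fences, origin at the centre of its underside, long axis = its y.
- sanding_block: Bystander: loose cork sanding block 56 x 90 x 32 mm, origin at the centre of its underside; it may lie to either side of the clip.
- wax_tin: Bystander: loose round tin, 72 diameter, 28 high, origin at the centre of its underside.
There are look-alikes about, which are no part of the job. Of the things that look like the clip, the larger one is meant. What is shaped like the blank but orange is not meant.

How it is judged (in metres and radians):
On the way, in this order (a step that is already met when the one before it is completed fails the run):
1. the strap is folded fully down while the clip is not yet on the stud (value of joint strap below 0.05 rad and horizontal distance between clip and stud_neck above 0.03 m), for 0.2 s.
2. the clip is snapped round the shank above the strap (value of joint strap below 0.05 rad and horizontal distance between clip and stud_neck below 0.005 m and z of clip in the frame of stud_neck between -0.004 and 0.011 m and value of joint each of clip_leg_l, clip_leg_r below 0.035 rad), for 0.2 s.
At the end, for the whole second after the job is handed in: Strap within 0.05 rad of fully down; clip origin within 5 mm of the stud axis, -4 to 8 mm above the strap's top face, tilt under 0.15 rad, both legs sprung back below 0.035 rad, at rest; blank's centre within 30 mm of the fixture's (value of joint strap below 0.05 rad and horizontal distance between clip and stud_neck below 0.005 m and z of clip in the frame of stud_neck between -0.004 and 0.008 m and value of joint each of clip_leg_l, clip_leg_r below 0.035 rad and angle between clip's own z axis and vertical below 0.15 rad and linear speed of clip below 0.02 m/s and horizontal distance between blank and fixture below 0.03 m); the robot touches nothing.
It fails at once if the blank is knocked out of place (20 mm) (distance of blank from where it was at the start of the episode above 0.02 m).
It fails at once if the sanding block is disturbed (30 mm) (distance of sanding_block from where it was at the start of the episode above 0.03 m).
It fails at once if the wax tin is disturbed (30 mm) (distance of wax_tin from where it was at the start of the episode above 0.03 m).
It also fails if it takes over 64 s, if anything falls off the work surface, if the arm or the gripper's body presses on something with over 40 N, if the wrist force passes 120 N, or if a joint passes its speed limit or range.

## Working session

There is one attempt and no reset: what is moved stays moved. The work goes in short steps, Python scripts to look and compute and a tool call to move; the robot and the scene stay as the last step left them, time stands still between calls to the robot, and variables do not carry over. Pictures are saved under pics/ and viewed, and the job is handed in when it is done.

Besides the shell and the picture viewer there is one more tool, called after "Emit:" by a JSON object that holds its "name" and its "arguments". play_rows: Moves the arm, as the interface text tells. Its arguments: {"type":"object","properties":{"increments":{"type":"array"},"grip_force":{"type":"number"}},"required":["increments"]}

```bash
mkdir -p pics
cat > h.py <<'E'
import numpy as np, cv2
from plant import monitor, cams, env
def snap(n):
    c=cams.camera(n); return c
def save(c,f): cv2.imwrite('pics/'+f,cv2.cvtColor(c['color'],cv2.COLOR_RGB2BGR))
def cloud(c):
    z=c['z_map'];K=c['camera_matrix'];v,u=np.mgrid[0:z.shape[0],0:z.shape[1]]
    x=(u-K[0,2])/K[0,0]*z;y=(v-K[1,2])/K[1,1]*z
    P=np.stack([x,-y,-z,np.ones_like(z)],-1)@np.array(c['T']).T
    P=P[...,:3].copy();P[z<=0]=np.nan
    return P
E
python3 - <<'E'
from h import *
for n in ('side','top'):
    c=snap(n);save(c,n+'0.png');np.savez(n+'0.npz',**c);print(np.array(c['T']).round(3),c['camera_matrix'],c.keys())
print(monitor.observe())
E
```

```text
[[ 9.09000e-01  1.62000e-01 -3.83000e-01  1.79474e+02]
 [-4.15000e-01  3.03000e-01 -8.58000e-01 -8.32552e+02]
 [-2.30000e-02  9.39000e-01  3.43000e-01  3.86573e+02]
 [ 0.00000e+00  0.00000e+00  0.00000e+00  1.00000e+00]] [[414.0155103    0.         284.90166323]
 [  0.         414.0155103  204.66766334]
 [  0.           0.           1.        ]] dict_keys(['color', 'z_map', 'camera_matrix', 'T'])
[[-2.200000e-02  9.930000e-01 -1.170000e-01  3.757270e+02]
 [-1.000000e+00 -2.300000e-02 -4.000000e-03 -2.302800e+01]
 [-7.000000e-03  1.170000e-01  9.930000e-01  1.102991e+03]
 [ 0.000000e+00  0.000000e+00  0.000000e+00  1.000000e+00]] [[388.50399741   0.         286.1481623 ]
 [  0.         388.50399741 216.17745826]
 [  0.           0.           1.        ]] dict_keys(['color', 'z_map', 'camera_matrix', 'T'])
{'t': 0.1, 'qpos': array([-1.33302104e+00,  2.41325826e-01,  3.88791862e-03,  1.33521255e+00,
        2.05662957e-05,  1.57079126e+00]), 'joint_velocities': array([ 0.00116685, -0.00153184,  0.00215   ,  0.00044756, -0.00054601,
       -0.00056158]), 'joint_efforts': array([-1.42433814e-04, -3.73138726e+01,  2.53009772e+01,  1.08461006e-02,
       -5.96047201e-06, -3.73996727e-06]), 'eef_pos': array([ 117.64552638, -485.38985562,  230.51894097]), 'eef_rot': array([-3.11758530e+00, -3.72406525e-01,  3.13172819e-04]), 'contact_force': array([ 0.4031061,  0.579124 , -0.5816611]), 'wrist_torque': array([ 0.02318228,  0.06739328, -0.01087793]), 'width': 85.36639527851047}
```

View pics/side0.png

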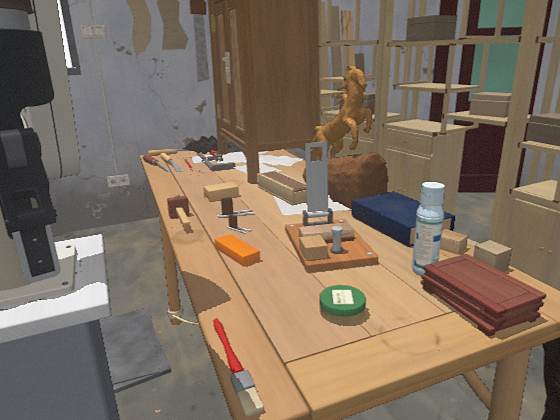

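View pics/top0.png

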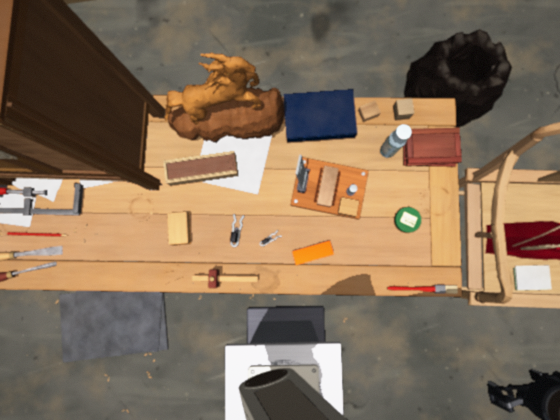

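Run:
```python
from h import *
c=np.load('top0.npz');P=cloud(c)
im=cv2.cvtColor(c['color'],cv2.COLOR_RGB2BGR)
a=cv2.resize(im[140:260,220:380],None,fx=5,fy=5,interpolation=cv2.INTER_CUBIC);cv2.imwrite('pics/t1.png',a)
s=np.load('side0.npz');im=cv2.cvtColor(s['color'],cv2.COLOR_RGB2BGR)
cv2.imwrite('pics/s1.png',cv2.resize(im[130:280,200:400],None,fx=4,fy=4,interpolation=cv2.INTER_CUBIC))
for n,(u,v) in dict(clipbig=(236,230),small=(270,238),stud=(353,188),rest=(350,206),tin=(408,219),orange=(313,252),cork=(178,228),strap=(302,175),table=(250,260),blank=(327,187)).items(): print(n,P[v,u].round(1))
```

```text
clipbig [468.8 124.4   7.8]
small [444.3  28.8   2.7]
stud [ 570.2 -200.9   68.4]
rest [ 524.6 -194.6   44.6]
tin [ 486.5 -356.    30.2]
orange [401.6 -90.4  23.7]
cork [476.  281.7  32.6]
strap [598.8 -62.3 114.9]
table [383.7  86.9  -3.7]
blank [ 579.8 -133.6   41.4]
```

View pics/t1.png

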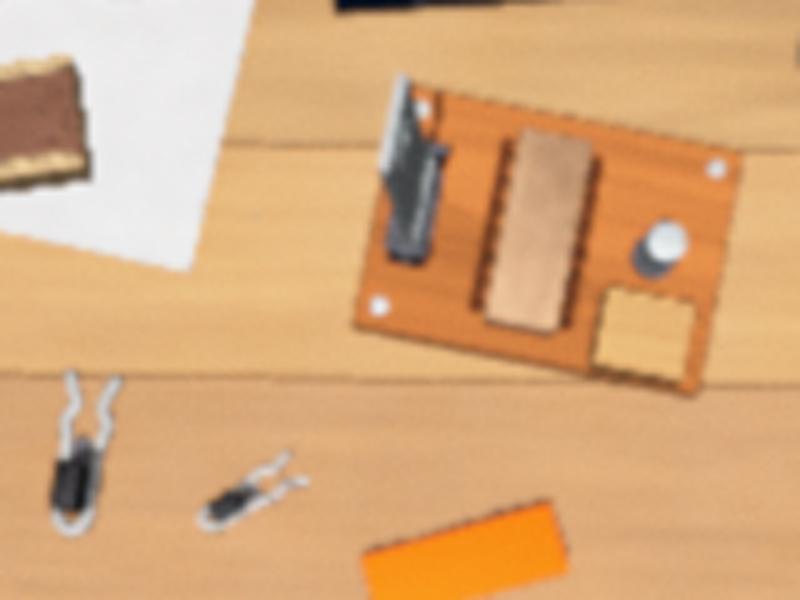

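View pics/s1.png

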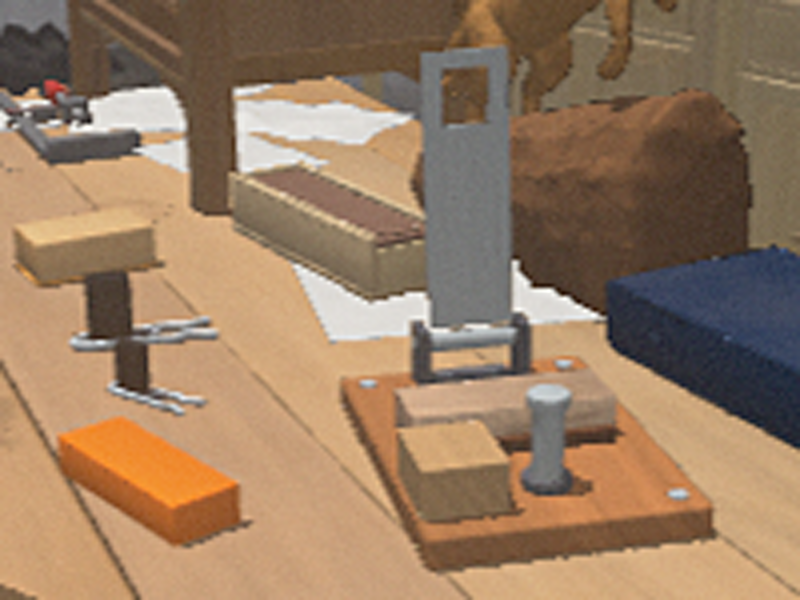

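```bash
cat >> h.py <<'E'
def ray(c,u,v,z):
    K=c['camera_matrix'];T=np.array(c['T']);u=np.atleast_1d(u).astype(float);v=np.atleast_1d(v).astype(float)
    d=np.stack([(u-K[0,2])/K[0,0],-(v-K[1,2])/K[1,1],-np.ones_like(u)],-1)@T[:3,:3].T
    o=T[:3,3];s=(z-o[2])/d[:,2];return o+d*s[:,None]
def proj(c,p):
    T=np.array(c['T']);K=c['camera_matrix'];q=(np.atleast_2d(p)-T[:3,3])@T[:3,:3]
    return np.stack([K[0,0]*q[:,0]/-q[:,2]+K[0,2],K[1,1]*-q[:,1]/-q[:,2]+K[1,2]],-1)
E
python3 - <<'E'
from h import *
c=np.load('top0.npz');P=cloud(c)
hsv=cv2.cvtColor(c['color'],cv2.COLOR_RGB2HSV)
for u,v in [(300,205),(340,170),(345,178),(303,205),(270,260),(290,170),(350,206),(235,232)]: print(u,v,hsv[v,u],c['color'][v,u])
# heights hist
print('table z',np.nanmedian(P[240:265,260:290,2]), 'board', np.nanmedian(P[168:180,340:350,2]))
E
```

```text
300 205 [ 13 174 209] [209 127  66]
340 170 [ 12 175 210] [210 126  66]
345 178 [ 13 172 225] [225 140  73]
303 205 [ 13 174 216] [216 131  69]
270 260 [ 15 109 223] [223 175 128]
290 170 [ 16 115 229] [229 181 126]
350 206 [ 17 127 229] [229 180 115]
235 232 [150  17  46] [46 43 46]
table z -0.9035747030595758 board 17.117394864922744
```

Run:
```python
from h import *
c=np.load('top0.npz');P=cloud(c)
hsv=cv2.cvtColor(c['color'],cv2.COLOR_RGB2HSV)
m=((hsv[...,0]>8)&(hsv[...,0]<17)&(hsv[...,1]>148)&(hsv[...,2]>110)).astype(np.uint8)
w=np.zeros_like(m);w[150:222,286:375]=1;m&=w
n,l,st,_=cv2.connectedComponentsWithStats(m);m=(l==1+np.argmax(st[1:,4])).astype(np.uint8)
v,u=np.nonzero(m);p=ray(c,u,v,18.)[:,:2].astype(np.float32)
r=cv2.minAreaRect(p);print('board',r); print(cv2.boxPoints(r))
# grip black, clip
b=(hsv[...,2]<100);w=np.zeros_like(m);w[215:250,228:246]=1
v,u=np.nonzero(b&(w>0));print(len(u),u.min(),u.max(),v.min(),v.max())
p=ray(c,u,v,47.)[:,:2].astype(np.float32);print('grip@47',cv2.minAreaRect(p),p.mean(0))
# heights in clip region
print(P[212:250,228:246,2].round(0).astype(int)[::2])
s=((hsv[...,1]<60)&(hsv[...,2]>100)&(w>0)) 
w[:]=0;w[208:250,226:250]=1;s=((hsv[...,1]<70)&(hsv[...,2]>100)&(w>0))
v,u=np.nonzero(s);p=ray(c,u,v,5)[:,:2].astype(np.float32);print('wire',cv2.minAreaRect(p),len(u))
a=c['color'][205:250,222:252][...,::-1];cv2.imwrite('pics/clip.png',cv2.resize(a,None,fx=12,fy=12,interpolation=cv2.INTER_CUBIC))
# stud head
a=c['color'][175:215,335:370][...,::-1];cv2.imwrite('pics/stud.png',cv2.resize(a,None,fx=12,fy=12,interpolation=cv2.INTER_CUBIC))
```

```text
board ((583.0048828125, -142.33705139160156), (197.47303771972656, 143.5648651123047), 76.90486907958984)
[[ 490.71854  -222.24231 ]
 [ 630.55005  -254.76959 ]
 [ 675.29126   -62.431793]
 [ 535.4597    -29.90451 ]]
81 231 238 230 241
grip@47 ((450.55108642578125, 123.29625701904297), (19.09486961364746, 30.03423500061035), 89.54638671875) [450.21942 123.20533]
[[                  -1                    0                   -1
                     1                   -6                    0
                    -3                    0                   -1
                    -3                    3                   -2
                     1                   -2                   -4
                     0                   -3                    1]
 [                  -2                    4                    2
                     1                   -2                    0
                     2                    1                   -1
                    -1                   -2                   -4
                     0                   -1                    0
                    -
[... 6161 characters left out ...]
      -5
                     2                   -1                   -1
                    -2                   -1                    0]
 [                   3                    3                    2
                    -1                    2                    0
                     3                   -1                   -1
                    -2                   -4                   -1
                    -1                    2                   -5
                    -1                   -1                    0]]
wire ((467.0504455566406, 123.35643005371094), (31.899316787719727, 93.08251953125), 82.29586029052734) 158<stdin>:14: RuntimeWarning: invalid value encountered in cast
```

View pics/clip.png

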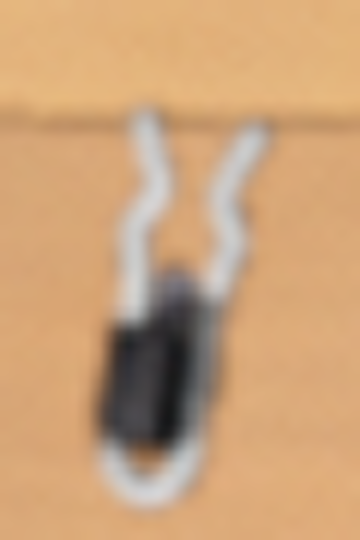

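View pics/stud.png

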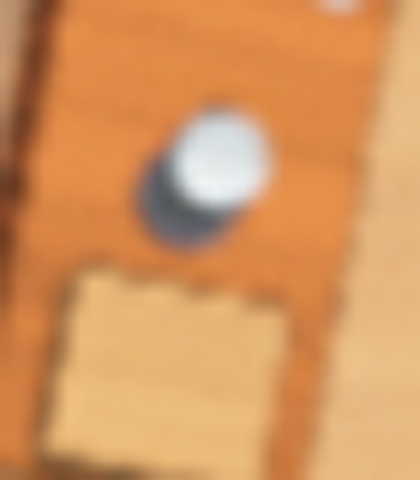

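```bash
cat >> h.py <<'E'
FC=np.array([583.0,-142.3]);FY=np.radians(-13.1)
FR=np.array([[np.cos(FY),-np.sin(FY)],[np.sin(FY),np.cos(FY)]])
def f2w(p): p=np.asarray(p,float);return np.r_[FC+FR@p[:2],p[2:]]
def w2f(P): P=np.asarray(P,float);return np.concatenate([(P[...,:2]-FC)@FR,P[...,2:]],-1)
E
python3 - <<'E'
from h import *
c=np.load('top0.npz');s=np.load('side0.npz')
print('stud head',ray(c,353.5,188.1,68),f2w([0,-60,68]),'side proj',proj(s,[f2w([0,-60,68]),f2w([-48,-60,46]),f2w([0,77,43.5])]))
print('rest',ray(c,348.75,205.4,46),f2w([-48,-60,46]))
print('proj top rest', proj(c,f2w([-48,-60,46])))
P=w2f(cloud(s));
for v in (145,160,175,190,205): print(v,np.nanmedian(P[v,312:322],0).round(1) )
Pt=w2f(cloud(c)); 
m=(Pt[...,2]>60)&(abs(Pt[...,0])<24)&(Pt[...,1]>60)&(Pt[...,1]<150);print('top strap pts',Pt[m][:,1:].round(0)[::12].tolist())
E_=Pt
# clip
P=cloud(c)
w=np.zeros(P.shape[:2],bool);w[215:250,228:246]=1
m=w&(P[...,2]>40);v,u=np.nonzero(m);q=ray(c,u,v,47);print('grip top',q.mean(0),cv2.minAreaRect(q[:,:2].astype(np.float32)),len(u))
for uv in [(234.5,245.8),(238.96,215.2),(234.1,214.6),(243.8,215.8),(235.5,222),(239.5,222)]: print(uv,ray(c,*uv,3))
print('tall', [(n,P[v,u].round()) for n,(u,v) in dict(bottle=(402,133),horse=(215,62),navy=(320,100),redbox=(430,145),brush=(200,165)).items()])
E
```

```text
stud head [[ 569.94538251 -202.29199017   68.        ]] [ 569.40092155 -200.73855804   68.        ] side proj [[336.27486555 227.84679919]
 [312.24643303 240.79101604]
 [317.07911149 214.58638306]]
rest [[ 526.18298355 -191.02196171   46.        ]] [ 522.65007512 -189.85929528   46.        ]
proj top rest [[348.3793445 206.6837753]]
145 [  2.1  91.2 199.6]
160 [ 95.4 399.9  86.7]
175 [  0.5  83.  134.3]
190 [ -0.7  79.7 101. ]
205 [-1.7 77.4 66.5]
top strap pts [[95.0, 203.0], [93.0, 205.0], [94.0, 203.0], [93.0, 205.0], [94.0, 203.0], [85.0, 149.0], [93.0, 204.0], [86.0, 155.0], [81.0, 112.0], [76.0, 67.0], [92.0, 203.0], [86.0, 156.0], [76.0, 71.0], [84.0, 144.0], [84.0, 137.0], [78.0, 87.0], [81.0, 73.0]]
grip top [446.97170668 126.9974699   47.        ] ((446.5916442871094, 127.35762023925781), (16.345048904418945, 27.2398738861084), 88.68456268310547) 61
(234.5, 245.8) [[424.52097074 129.58503969   3.        ]]
(238.96, 215.2) [[511.40179401 116.24823473   3.        ]]
(234.1, 214.6) [[513.45030832 130.11780107   3.        ]]
(243.8, 215.8) [[509.35571018 102.44323321   3.        ]]
(235.5, 222) [[492.11977802 126.27025712   3.        ]]
(239.5, 222) [[491.85593189 114.86932616   3.        ]]
tall [('bottle', array([ 687., -311.,  169.])), ('horse', array([796., 122., 333.])), ('navy', array([ 832., -122.,   41.])), ('redbox', array([ 691., -425.,   46.])), ('brush', array([651., 220.,  40.]))]
```

```bash
cat >> h.py <<'E'
import json
def setcmd(x,y,z,yaw): json.dump([x,y,z,yaw],open('cmd.json','w'))
def inc(targets,cmd=None):
    "targets: (x,y,z,yawdeg) world"
    x0,y0,z0,w0=cmd or json.load(open('cmd.json'));a=np.radians(w0)
    X=np.array([np.cos(a),np.sin(a)]);Y=np.array([np.sin(a),-np.cos(a)])
    for t in targets:
        d=np.array(t[:2])-[x0,y0]
        print([round(d@X/10,2),round(d@Y/10,2),round((z0-t[2])/10,2)],round(w0-t[3],1))
def meas():
    s=monitor.observe();from_=cv2.Rodrigues(np.array(s['eef_rot']))[0]
    print('t',round(s['t'],2),'tcp',s['eef_pos'].round(1),'yaw',np.degrees(np.arctan2(from_[1,0],from_[0,0])).round(2),'tilt z',from_[:,2].round(3),'F',s['contact_force'].round(1),'w',round(s['width'],1),'q',s['qpos'].round(2))
E
python3 - <<'E'
from h import *
setcmd(117.781,-485.929,231.306,13.62)
T=[(450,20,262,-13.1)]
b=f2w([0,145,180]);T.append((*b,-13.1))
inc(T)
E
```

```text
[np.float64(44.2), np.float64(-41.35), -3.07] 26.7
[np.float64(59.83), np.float64(-35.39), np.float64(5.13)] 26.7
```

Emit:
{"name": "play_rows", "arguments": {"increments": [[[10,-9,-3.1],7,0],[[44.2,-41.4,-3.1],26.7,0],[[44.2,-41.4,-3.1],26.7,0],[[44.2,-41.4,-3.1],26.7,0],[[44.2,-41.4,-3.1],26.7,0],[[44.2,-41.4,-3.1],26.7,0],[[44.2,-41.4,-3.1],26.7,0],[[44.2,-41.4,-3.1],26.7,0],[[44.2,-41.4,-3.1],26.7,0],[[44.2,-41.4,-3.1],26.7,0],[[44.2,-41.4,-3.1],26.7,0],[[44.2,-41.4,-3.1],26.7,0],[[44.2,-41.4,-3.1],26.7,0],[[44.2,-41.4,-3.1],26.7,0],[[44.2,-41.4,-3.1],26.7,0],[[44.2,-41.4,-3.1],26.7,0],[[44.2,-41.4,-3.1],26.7,0],[[44.2,-41.4,-3.1],26.7,0]]}}

```text
t: 1.6
eef_pos: [431.7, -68.2, 261.9]
eef_rot: [-3.096, 0.277, -0.002]
contact_force: [0.8, -0.2, 0.6]
width: -0.2
```

Emit:
{"name": "play_rows", "arguments": {"increments": [[[0,0,0],0,0],[[0,0,0],0,0]]}}

```text
t: 1.77
eef_pos: [431.4, -68.2, 262.1]
eef_rot: [-3.096, 0.278, -0.003]
contact_force: [0.6, -0.0, -0.8]
width: -0.1
```

```bash
python3 -c "
from h import *
meas()"
```

```text
t 1.77 tcp [431.4 -68.2 262.1] yaw -10.24 tilt z [ 0.005  0.033 -0.999] F [ 0.6 -0.  -0.8] w -0.1 q [-0.18  0.1  -0.08  1.39  0.03  3.14]
```

Emit:
{"name": "play_rows", "arguments": {"increments": [[[0,0,0],-7,0],[[0,0,0],-14,0],[[0,0,0],-21,0],[[0,0,0],-28,0],[[0,0,0],-30,0],[[0,0,0],-30,0]]}}

```text
t: 2.27
eef_pos: [431.4, -68.1, 262.3]
eef_rot: [-3.064, -0.535, -0.016]
contact_force: [-0.1, -0.5, 0.8]
width: -0.1
```

```bash
python3 -c "
from h import *
meas()"
```

```text
t 2.27 tcp [431.4 -68.1 262.3] yaw 19.79 tilt z [ 0.005  0.033 -0.999] F [-0.1 -0.5  0.8] w -0.1 q [-0.18  0.1  -0.08  1.39  0.03  2.62]
```

```bash
cat >> h.py <<'E'
def inc(targets):
    s=monitor.observe();R=cv2.Rodrigues(np.array(s['eef_rot']))[0];w0=np.degrees(np.arctan2(R[1,0],R[0,0]))
    for t in targets:
        d=R.T@(np.array(t[:3])-s['eef_pos'])/10
        print(d.round(2).tolist(),round((w0-t[3]+180)%360-180,1))
E
python3 - <<'E'
from h import *
print(f2w([0,145,180]))
inc([(440,30,262,166.9),(560,30,262,166.9),(*f2w([0,145,180]),166.9)])
E
```

```text
[615.86443958  -1.07348474 180.        ]
[4.13, -8.93, 0.35] -147.1
[15.42, -4.86, 0.41] -147.1
[19.5, 0.19, 8.54] -147.1
```

Emit:
{"name": "play_rows", "arguments": {"increments": [[[2,-5,0.2],-7,0],[[4.1,-8.9,0.4],-14,0],[[4.1,-8.9,0.4],-21,0],[[4.1,-8.9,0.4],-28,0],[[8,-8,0.4],-35,0],[[11,-7,0.4],-42,0],[[15.4,-4.9,0.4],-49,0],[[15.4,-4.9,0.4],-56,0],[[15.4,-4.9,0.4],-63,0],[[15.4,-4.9,0.4],-70,0],[[15.4,-4.9,0.4],-77,0],[[15.4,-4.9,0.4],-84,0],[[15.4,-4.9,0.4],-91,0],[[15.4,-4.9,0.4],-98,0],[[15.4,-4.9,0.4],-105,0],[[15.4,-4.9,0.4],-112,0],[[15.4,-4.9,0.4],-119,0],[[15.4,-4.9,0.4],-126,0],[[15.4,-4.9,0.4],-133,0],[[15.4,-4.9,0.4],-140,0]]}}

```text
t: 3.93
eef_pos: [559.9, 30.3, 262.0]
eef_rot: [-0.544, -3.093, -0.052]
contact_force: [-0.4, 0.6, 0.3]
width: -0.0
```

Run:
```python
from h import *
meas()
inc([(*f2w([0,145,180]),166.9),(*f2w([0,135,170]),166.9)])
h=14
for th in (95,80,65,50,38,28,18,10,4,0):
    a=np.radians(th);r=85+40*th/95
    off=h*min(1,th/20)
    p=f2w([0,77-r*np.cos(a)+2.5*np.sin(a)+off,43.5+r*np.sin(a)+2.5*np.cos(a)]);print(th,p.round(0));inc([(*p,166.9)])
p=f2w([0,-8,44.5]);inc([(*p,166.9)])
```

```text
t 3.93 tcp [559.9  30.3 262. ] yaw 160.07 tilt z [ 0.005  0.033 -0.999] F [-0.4  0.6  0.3] w -0.0 q [0.04 0.35 0.23 1.45 0.03 0.38]
[-6.39, -1.3, 8.12] -6.8
[-6.51, -2.33, 9.09] -6.8
95 [607. -41. 168.]
[-6.88, -5.37, 9.21] -6.8
80 [600. -71. 161.]
[-7.26, -8.52, 9.8] -6.8
65 [593. -98. 146.]
[-7.59, -11.26, 11.16] -6.8
50 [ 589. -118.  126.]
[-7.85, -13.41, 13.09] -6.8
38 [ 586. -130.  108.]
[-8.01, -14.64, 14.92] -6.8
28 [ 585. -136.   91.]
[-8.09, -15.31, 16.55] -6.8
18 [ 584. -140.   74.]
[-8.16, -15.8, 18.2] -6.8
10 [ 582. -146.   61.]
[-8.23, -16.41, 19.48] -6.8
4 [ 582. -149.   52.]
[-8.28, -16.75, 20.41] -6.8
0 [ 581. -150.   46.]
[-8.3, -16.92, 21.01] -6.8
[-8.3, -16.92, 21.16] -6.8
```

Emit:
{"name": "play_rows", "arguments": {"increments": [[[-3,-1,4],-6.8,0],[[-6.4,-1.3,8.1],-6.8,0],[[-6.4,-1.3,8.1],-6.8,0],[[-6.4,-1.3,8.1],-6.8,0],[[-6.5,-2.3,9.1],-6.8,0],[[-6.6,-3.3,9.1],-6.8,0],[[-6.8,-4.3,9.1],-6.8,0],[[-6.9,-5.4,9.2],-6.8,0],[[-7.1,-7,9.5],-6.8,0],[[-7.3,-8.5,9.8],-6.8,0],[[-7.4,-9.9,10.5],-6.8,0],[[-7.6,-11.3,11.2],-6.8,0],[[-7.7,-12.4,12.1],-6.8,0],[[-7.8,-13.4,13.1],-6.8,0],[[-7.8,-13.4,13.1],-6.8,0]]}}

```text
t: 5.18
eef_pos: [585.7, -119.4, 124.3]
eef_rot: [-0.37, -3.117, -0.052]
contact_force: [-0.0, 0.3, -1.2]
width: 0.3
```

Run:
```python
from h import *
meas()
s=snap('side');save(s,'s2.png')
h=14
for th in (50,38,28,18,10,4,0):
    a=np.radians(th);r=85+40*th/95
    off=h*min(1,th/20)
    p=f2w([0,77-r*np.cos(a)+2.5*np.sin(a)+off,43.5+r*np.sin(a)+2.5*np.cos(a)]);inc([(*p,166.9)])
p=f2w([0,-8,44.5]);inc([(*p,166.9)]);
p=f2w([0,-8,120]);inc([(*p,166.9)])
```

```text
t 5.18 tcp [ 585.7 -119.4  124.3] yaw 166.48 tilt z [ 0.002  0.033 -0.999] F [-0.   0.3 -1.2] w 0.3 q [-0.22  0.5   0.1   1.18  0.03  0.02]
[-0.24, 0.07, -0.16] -0.4
[-0.26, -1.17, 1.67] -0.4
[-0.27, -1.84, 3.3] -0.4
[-0.28, -2.34, 4.95] -0.4
[-0.3, -2.96, 6.23] -0.4
[-0.3, -3.29, 7.16] -0.4
[-0.31, -3.46, 7.76] -0.4
[-0.31, -3.47, 7.91] -0.4
[-0.26, -3.22, 0.37] -0.4
```

View pics/s2.png

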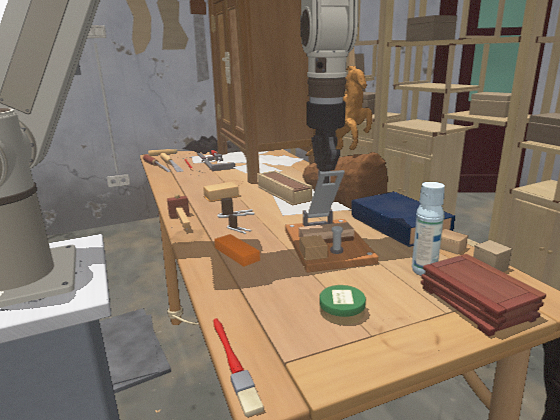

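Strap (about px (325,190)) is being pushed over and leans roughly 45–50° forward. I continue down to the stop.

Emit:
{"name": "play_rows", "arguments": {"increments": [[[-0.25,-0.6,0.8],0,0],[[-0.3,-1.2,1.7],0,0],[[-0.3,-1.8,3.3],0,0],[[-0.3,-2.3,4.9],0,0],[[-0.3,-3,6.2],0,0],[[-0.3,-3.3,7.2],0,0],[[-0.3,-3.5,7.6],0,0],[[-0.3,-3.5,7.9],0,0],[[-0.3,-3.5,8.0],0,0],[[-0.3,-3.5,8.0],0,0]]}}

```text
t: 6.07
eef_pos: [582.3, -149.8, 46.2]
eef_rot: [0.366, 3.12, 0.051]
contact_force: [-2.9, -0.1, 4.4]
width: 0.6
```

Run:
```python
from h import *
meas()
s=snap('side');P=w2f(cloud(s))
m=(abs(P[...,0])<22)&(P[...,1]>-84)&(P[...,1]<60)&(P[...,2]>30)&(P[...,2]<110)
q=P[m];
for a in range(-90,60,15):
    k=(q[:,1]>a)&(q[:,1]<a+15);print(a,k.sum(),np.median(q[k,2]).round(1) if k.any() else None)
cv2.imwrite('pics/s3.png',cv2.resize(s['color'][130:280,200:400][...,::-1],None,fx=4,fy=4,interpolation=cv2.INTER_CUBIC))
```

```text
t 6.07 tcp [ 582.3 -149.8   46.2] yaw 166.64 tilt z [ 0.004  0.032 -0.999] F [-2.9 -0.1  4.4] w 0.6 q [-0.27  0.58  0.01  1.01  0.03 -0.03]
-90 47 47.1
-75 170 52.7
-60 79 61.7
-45 106 94.2
-30 187 70.0
-15 106 62.3
0 39 48.0
15 33 48.0
30 27 47.6
45 34 47.6
```

View pics/s3.png

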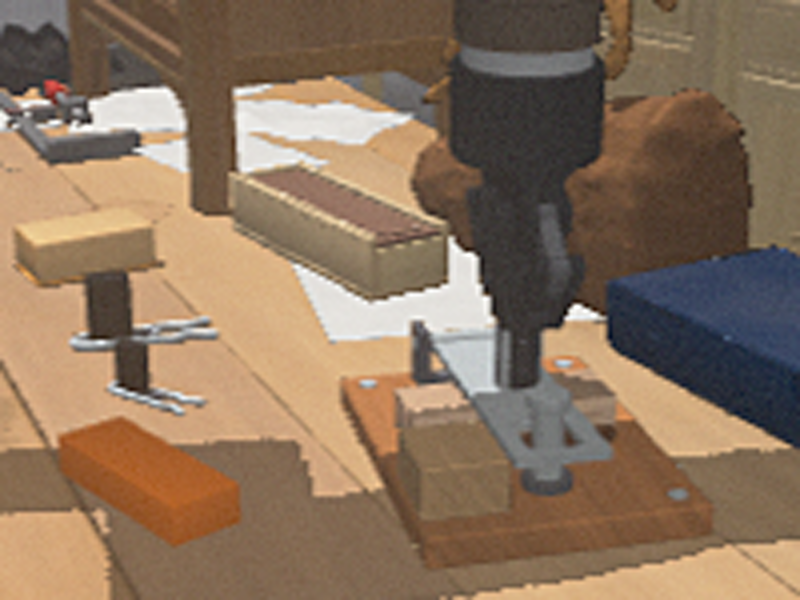

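Emit:
{"name": "play_rows", "arguments": {"increments": [[[0,0,0.15],0,0],[[0,0,0.2],0,0],[[0,0,0.2],0,0],[[0,0,-3],0,0],[[0,0,-6],0,0.3],[[0,0,-9],0,0.6],[[0,0,-11],0,0.6],[[0,0,-11],0,0.6]]}}

```text
t: 6.78
eef_pos: [586.3, -154.2, 161.4]
eef_rot: [0.363, 3.107, 0.049]
contact_force: [1.4, -0.5, 0.6]
width: 48.1
```

Run:
```python
from h import *
meas()
inc([(447,127,150,171.2)])
s=snap('side');np.savez('side1.npz',**s);print(proj(s,[[447,127,47],[447,127,31],[447,127,6]]))
P=w2f(cloud(s))
for y in range(-80,60,20):
    m=(abs(P[...,0])<20)&(P[...,1]>y)&(P[...,1]<y+20)&(P[...,2]>35)&(P[...,2]<60);print(y,m.sum(),np.median(P[...,2][m]) if m.any() else '')
hsv=cv2.cvtColor(s['color'],cv2.COLOR_RGB2HSV);k=(hsv[...,2]<90);k[:193]=0;k[215:]=0;k[:,:215]=0;k[:,238:]=0
v,u=np.nonzero(k);print(u.min(),u.max(),v.min(),v.max())
for r in range(193,215): print(r,np.nonzero(k[r])[0].tolist())
```

```text
t 6.78 tcp [ 586.3 -154.2  161.4] yaw 166.65 tilt z [ 0.016  0.03  -0.999] F [ 1.4 -0.5  0.6] w 48.1 q [-0.27  0.48  0.17  1.25  0.03 -0.04]
[20.05, 24.1, 1.75] -4.5
[[226.2300827  198.76036703]
 [226.68124251 204.73138041]
 [227.3768041  213.93700453]]
-80 114 47.711511964310176
-60 50 47.039620370098305
-40 40 47.3904878306042
-20 56 47.48305363398316
0 67 47.36507407257625
20 65 47.42255789791733
40 62 47.56333402300001
221 236 198 214
193 []
194 []
195 []
196 []
197 []
198 [224, 225, 226, 227, 228, 229, 230, 231]
199 [222, 223, 224, 225, 226, 227, 228, 229, 230, 231]
200 [221, 222, 223, 224, 225, 226, 227, 228, 229, 230, 231]
201 [222, 223, 224, 225, 226, 227, 228, 229, 230, 231]
202 [222, 223, 224, 225, 226, 227, 228, 229, 230, 231]
203 [222, 223, 224, 225, 226, 227, 228, 229, 230, 231]
204 [222, 223, 224, 225, 226, 227, 228, 229, 230, 231]
205 [222, 223, 224, 225, 226, 227, 228, 229, 230, 231]
206 [222, 223, 224, 225, 226, 227, 228, 229, 230, 231]
207 [222, 223, 224, 225, 226, 227, 228, 229, 230, 231, 232]
208 [222, 223, 224, 225, 226, 227, 228, 229, 230, 231, 232]
209 [222, 223, 224, 225, 226, 227, 228, 229, 230, 231, 232]
210 [222, 223, 224, 225, 226, 227, 228, 229, 230, 231, 232]
211 [223, 224, 225, 226, 227, 228, 229, 230, 231, 232]
212 [223, 224, 225, 226, 227, 228, 229, 230, 231, 232]
213 [223, 224, 225, 226, 227, 228, 229, 230, 231, 232, 233, 234, 235, 236]
214 [222, 223, 224, 225, 226, 227, 228, 229, 230]
```

Emit:
{"name": "play_rows", "arguments": {"increments": [[[2,2.4,0],0,0.6],[[10,12,1],-4.5,0.6],[[20,24.1,1.7],-4.5,0.6],[[20,24.1,1.7],-4.5,0.6],[[20,24.1,1.7],-4.5,0.6],[[20,24.1,1.7],-4.5,0.6],[[20,24.1,1.7],-4.5,0.6],[[20,24.1,1.7],-4.5,0.6],[[20,24.1,1.7],-4.5,0.6],[[20,24.1,1.7],-4.5,0.6],[[20,24.1,1.7],-4.5,0.6],[[20,24.1,1.7],-4.5,0.6]]}}

```text
t: 7.83
eef_pos: [444.1, 127.0, 146.1]
eef_rot: [0.245, 3.129, 0.051]
contact_force: [-0.6, -0.2, -0.4]
width: 51.3
```

Run:
```python
from h import *
meas()
inc([(447,127,70,171.2),(447,127,13,171.2)])
```

```text
t 7.83 tcp [444.1 127.  146.1] yaw 171.05 tilt z [ 0.005  0.032 -0.999] F [-0.6 -0.2 -0.4] w 51.3 q [ 0.26  0.21 -0.26  1.08  0.03  0.42]
[-0.29, -0.2, 7.61] -0.1
[-0.29, -0.39, 13.3] -0.1
```

Emit:
{"name": "play_rows", "arguments": {"increments": [[[-0.3,-0.2,4],0,0.6],[[-0.3,-0.2,7.6],0,0.6],[[-0.3,-0.3,10],0,0.6],[[-0.3,-0.35,12],0,0.6],[[-0.3,-0.4,13.3],0,0.6],[[-0.3,-0.4,13.3],0,0.6],[[-0.3,-0.4,13.3],0,0.6]], "grip_force": 50}}

```text
t: 8.42
eef_pos: [446.7, 126.4, 12.8]
eef_rot: [0.247, 3.131, 0.051]
contact_force: [0.1, 0.2, 0.1]
width: 51.3
```

Run:
```python
from h import *
meas()
s=snap('side');cv2.imwrite('pics/s4.png',cv2.resize(s['color'][150:250,170:300][...,::-1],None,fx=6,fy=6,interpolation=cv2.INTER_CUBIC))
s=snap('top');cv2.imwrite('pics/t4.png',cv2.resize(s['color'][190:260,200:290][...,::-1],None,fx=8,fy=8,interpolation=cv2.INTER_CUBIC))
```

```text
t 8.42 tcp [446.7 126.4  12.8] yaw 170.99 tilt z [ 0.003  0.032 -0.999] F [0.1 0.2 0.1] w 51.3 q [ 0.26  0.39 -0.43  0.74  0.03  0.41]
```

View pics/s4.png

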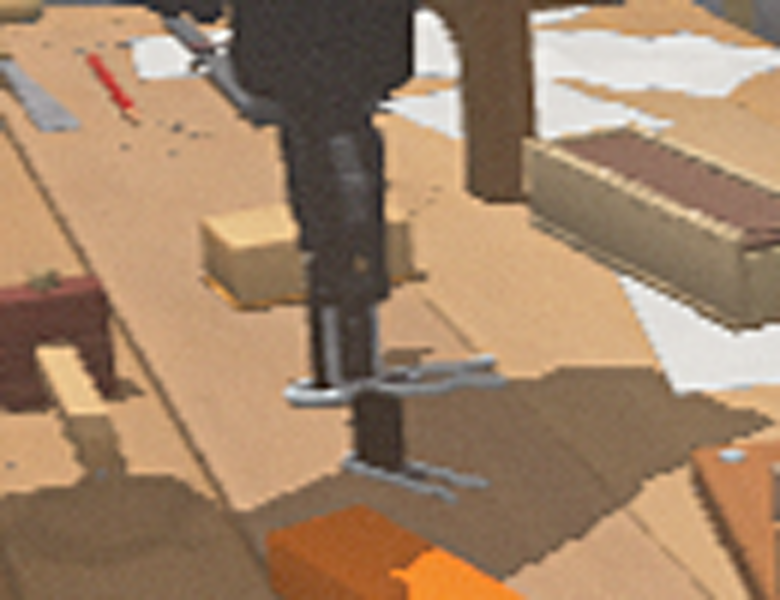

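View pics/t4.png

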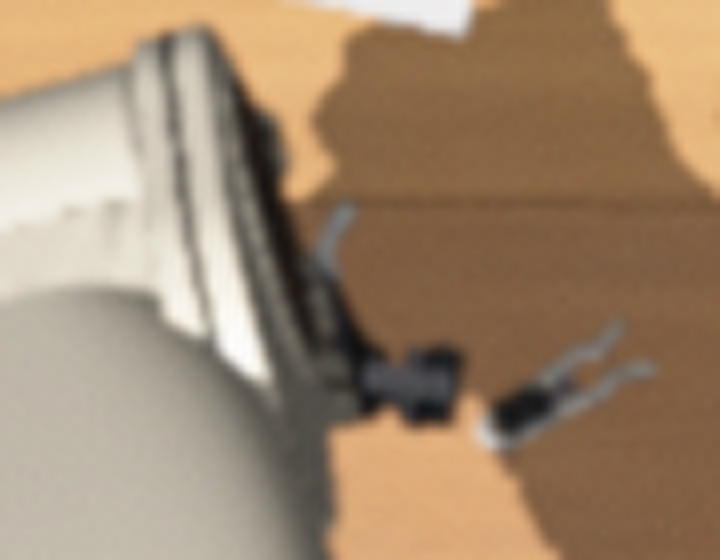

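Emit:
{"name": "play_rows", "arguments": {"increments": [[[0,0,0],0,0.4],[[0,0,0],0,0.2],[[0,0,0],0,0.05],[[0,0,0],0,0],[[0,0,0],0,0],[[0,0,0],0,0],[[0,0,0],0,0]], "grip_force": 60}}

```text
t: 9.1
eef_pos: [447.6, 127.9, 14.5]
eef_rot: [0.242, 3.127, 0.052]
contact_force: [-0.6, -0.1, 5.8]
width: 15.6
```

Emit:
{"name": "play_rows", "arguments": {"increments": [[[0,0,-1],0,0],[[0,0,-4],0,0],[[0,0,-8],0,0],[[0,0,-11],0,0],[[0,0,-11],0,0]]}}

```text
t: 9.52
eef_pos: [450.3, 125.2, 129.4]
eef_rot: [0.241, 3.118, 0.057]
contact_force: [1.8, 0.7, -1.2]
width: 15.2
```

Run:
```python
from h import *
meas()
s=snap('side');np.savez('side5.npz',**s);cv2.imwrite('pics/s5.png',cv2.resize(s['color'][100:250,150:350][...,::-1],None,fx=4,fy=4,interpolation=cv2.INTER_CUBIC))
s=snap('top');np.savez('top5.npz',**s);cv2.imwrite('pics/t5.png',cv2.resize(s['color'][190:260,200:290][...,::-1],None,fx=8,fy=8,interpolation=cv2.INTER_CUBIC))
```

```text
t 9.52 tcp [450.3 125.2 129.4] yaw 171.13 tilt z [ 0.016  0.036 -0.999] F [ 1.8  0.7 -1.2] w 15.2 q [ 0.25  0.23 -0.29  1.03  0.03  0.41]
```

View pics/s5.png

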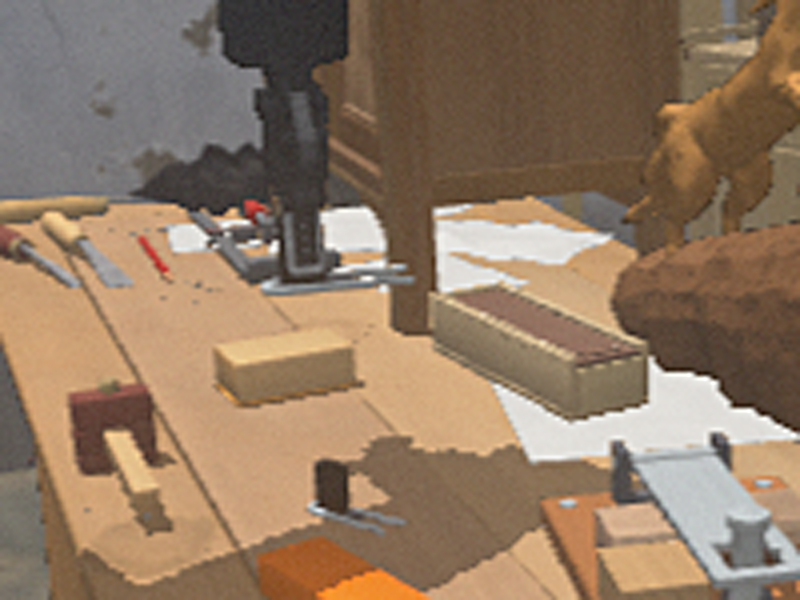

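View pics/t5.png

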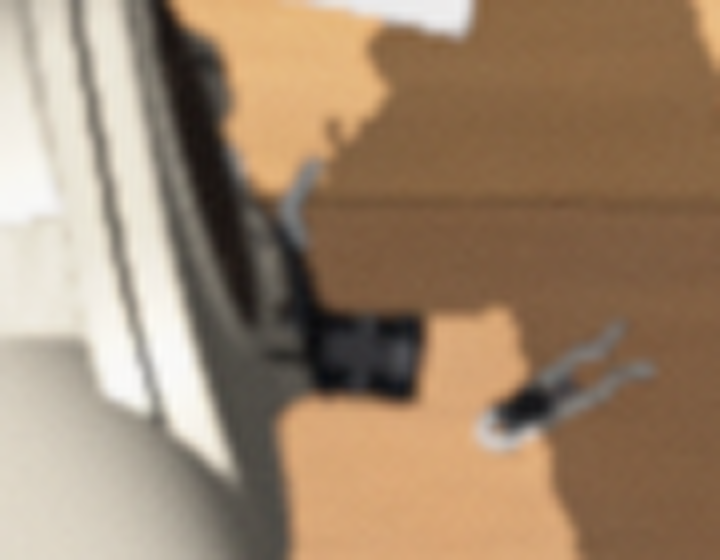

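Run:
```python
from h import *
meas()
p=f2w([-120,-60,110]);print(p)
inc([(*p,166.9)])
```

```text
t 9.62 tcp [447.  124.4 124.5] yaw 171.14 tilt z [ 0.008  0.033 -0.999] F [-0.7 -0.  -1.8] w 15.1 q [ 0.25  0.24 -0.29  1.02  0.03  0.41]
[ 452.52380548 -173.54040114  110.        ]
[-5.13, -29.39, 0.46] 4.2
```

Emit:
{"name": "play_rows", "arguments": {"increments": [[[-0.5,-2,0],0,0],[[-1,-5,0],1,0],[[-2,-8.5,0.1],2,0],[[-3,-12,0.2],3,0],[[-3.5,-15.5,0.2],4.2,0],[[-4,-19,0.3],4.2,0],[[-4.5,-22.5,0.4],4.2,0],[[-5,-26,0.5],4.2,0],[[-5.1,-28.5,0.5],4.2,0],[[-5.1,-29.4,0.5],4.2,0],[[-5.1,-29.4,0.5],4.2,0],[[-5.1,-29.4,0.5],4.2,0]]}}

```text
t: 10.62
eef_pos: [450.1, -173.1, 107.2]
eef_rot: [-0.359, -3.119, -0.055]
contact_force: [0.7, 0.7, -1.0]
width: 15.1
```

Run:
```python
from h import *
meas()
inc([(*f2w([-98,-60,62.5]),166.9)])
for n in('side','top'):
    s=snap(n);np.savez(n+'6.npz',**s)
    r=(slice(150,270),slice(240,400)) if n=='side' else (slice(160,250),slice(300,420))
    cv2.imwrite(f'pics/{n}6.png',cv2.resize(s['color'][r][...,::-1],None,fx=5,fy=5,interpolation=cv2.INTER_CUBIC))
```

```text
t 10.62 tcp [ 450.1 -173.1  107.2] yaw 166.89 tilt z [ 0.002  0.035 -0.999] F [ 0.7  0.7 -1. ] w 15.1 q [-0.39  0.31 -0.25  1.03  0.03 -0.16]
[-2.47, -0.14, 4.45] -0.0
```

View pics/side6.png

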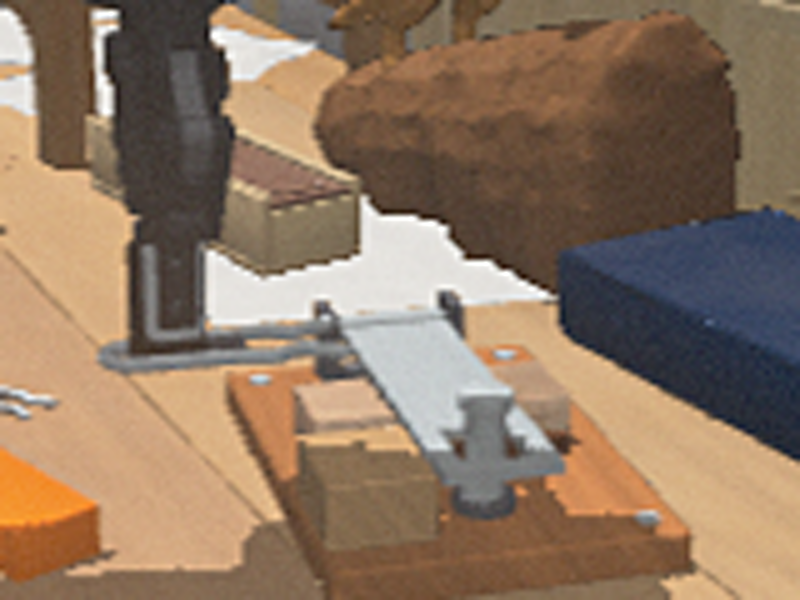

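View pics/top6.png

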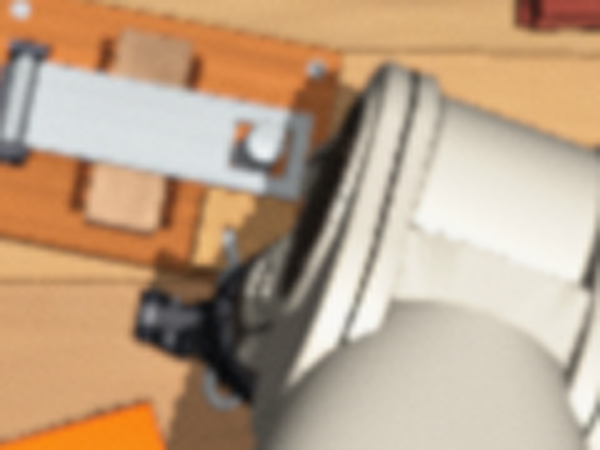

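Run:
```python
from h import *
t=np.load('top6.npz');s=np.load('side6.npz')
print(ray(t,[346,344.4],[207,239],95.7))
a=t['color'][195:250,325:365][...,::-1];cv2.imwrite('pics/t6b.png',cv2.resize(a,None,fx=12,fy=12,interpolation=cv2.INTER_CUBIC))
g=np.array([450.3,-173.3]);d=FR[:,0];n=FR[:,1]
pts=[np.r_[g+d*a+n*b,z] for a,b,z in [(67,13.5,95.7),(67,-13.5,95.7),(49,7.5,95.7),(49,-7.5,95.7),(-20,0,95.7),(14,0,124),(-24,0,95.7)]]
print(proj(t,pts).round(1));q=proj(s,pts);print(q.round(1))
im=s['color'][195:240,255:325][...,::-1];im=cv2.resize(im,None,fx=11,fy=11,interpolation=cv2.INTER_CUBIC)
for x,y in q: cv2.circle(im,(int((x-255+.5)*11),int((y-195+.5)*11)),4,(0,0,255),1)
cv2.imwrite('pics/s6b.png',im)
```

```text
[[ 515.05268407 -175.76648492   95.7       ]
 [ 431.51620382 -168.24424433   95.7       ]]
[[345.8 205.7]
 [355.9 207.7]
 [346.7 212.8]
 [352.4 214. ]
 [344.6 239.3]
 [348.7 225.4]
 [344.3 240.8]]
[[306.8 214.8]
 [310.4 219.9]
 [298.4 216.8]
 [300.2 219.7]
 [262.9 221.7]
 [280.6 205.7]
 [260.8 221.9]]
```

View pics/s6b.png

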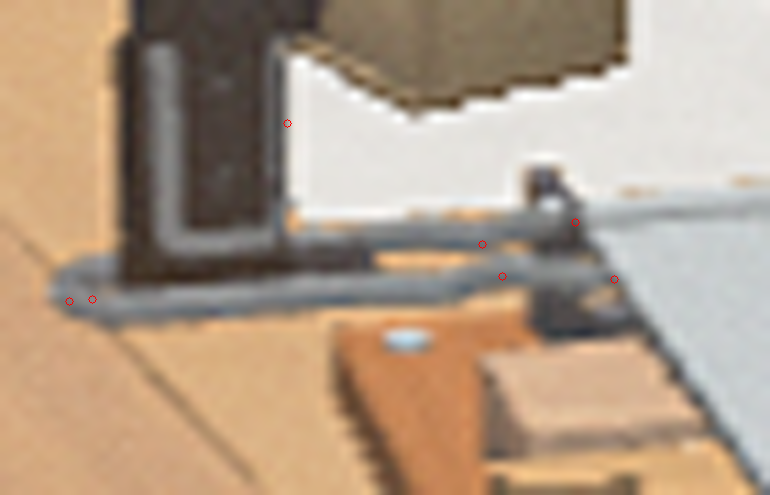

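View pics/t6b.png

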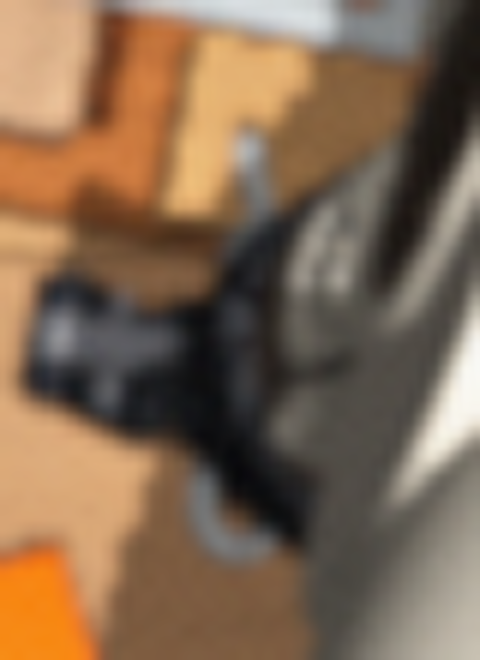

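Run:
```python
from h import *
meas()
inc([(*f2w([-100,-60.6,80]),166.9),(*f2w([-100,-60.6,63.5]),166.9)])
```

```text
t 10.72 tcp [ 450.8 -172.4  107.9] yaw 167.02 tilt z [ 0.003  0.034 -0.999] F [ 0.1  0.4 -0.7] w 15.3 q [-0.39  0.31 -0.25  1.03  0.03 -0.16]
[-2.21, -0.23, 2.78] 0.1
[-2.21, -0.29, 4.43] 0.1
```

Emit:
{"name": "play_rows", "arguments": {"increments": [[[-0.8,-0.1,1],0,0],[[-1.6,-0.2,2],0,0],[[-2.2,-0.25,2.8],0,0],[[-2.2,-0.25,3.6],0,0],[[-2.2,-0.3,4.2],0,0],[[-2.2,-0.3,4.4],0,0],[[-2.2,-0.3,4.4],0,0],[[-2.2,-0.3,4.4],0,0]]}}

```text
t: 11.38
eef_pos: [472.0, -180.2, 64.5]
eef_rot: [0.357, 3.12, 0.052]
contact_force: [-0.3, -1.6, -0.9]
width: 15.4
```

Run:
```python
from h import *
meas()
s=snap('side');t=snap('top')
S=monitor.observe()['eef_pos'];print(w2f(S))
d=FR[:,0];n=FR[:,1];g=S[:2]+[.2,-.2];z=S[2]-14.5+3
pts=[np.r_[g+d*a+n*b,z] for a,b in [(67,13.5),(67,-13.5),(49,7.5),(49,-7.5)]]+[f2w([0,-60,68]),f2w([0,-60,60]),f2w([0,-60,46])]
for nm,c,(r0,r1,c0,c1) in (('s7',s,(195,265,270,360)),('t7',t,(170,230,320,385))):
    k=8;im=cv2.resize(c['color'][r0:r1,c0:c1][...,::-1],None,fx=k,fy=k,interpolation=cv2.INTER_CUBIC)
    for x,y in proj(c,pts): cv2.circle(im,(int((x-c0+.5)*k),int((y-r0+.5)*k)),4,(0,0,255),1)
    cv2.imwrite(f'pics/{nm}.png',im)
```

```text
t 11.38 tcp [ 472.  -180.2   64.5] yaw 166.94 tilt z [ 0.005  0.033 -0.999] F [-0.3 -1.6 -0.9] w 15.4 q [-0.38  0.39 -0.24  0.94  0.03 -0.16]
[-98.99348914 -62.24238739  65.06685665]
```

View pics/s7.png

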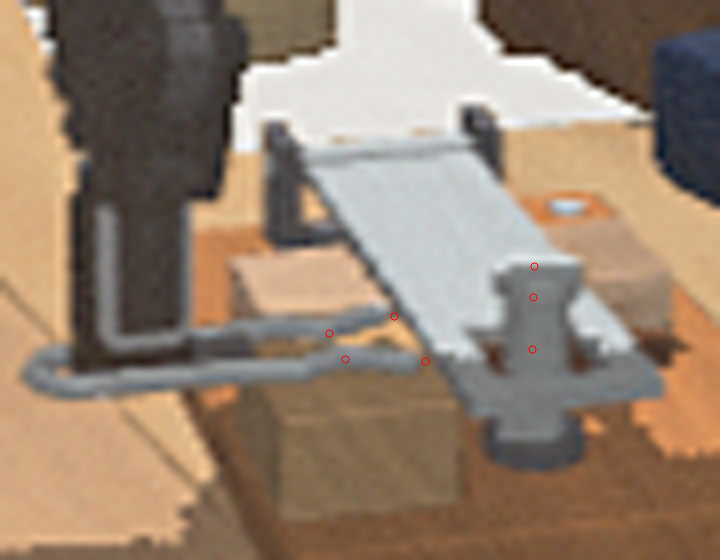

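View pics/t7.png

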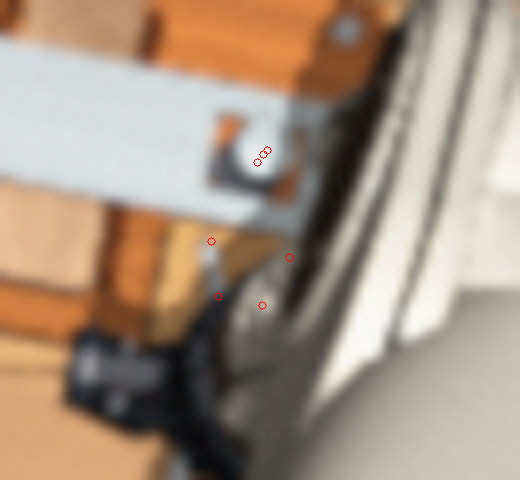

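Emit:
{"name": "play_rows", "arguments": {"increments": [[[-0.8,0,0.1],0,0],[[-1.6,0,0.1],0,0],[[-2.4,0,0.1],0,0],[[-3.2,0,0.1],0,0],[[-3.6,0,0.1],0,0],[[-3.6,0,0.1],0,0]], "grip_force": 90}}

```text
t: 11.98
eef_pos: [508.7, -188.6, 63.4]
eef_rot: [0.356, 3.119, 0.052]
contact_force: [0.6, -0.8, -1.1]
width: 14.7
```

Run:
```python
from h import *
meas()
s=snap('side');S=np.mean([monitor.observe()['eef_pos'] for _ in range(3)],0);print(w2f(S))
k=8;cv2.imwrite('pics/s8.png',cv2.resize(s['color'][195:265,270:360][...,::-1],None,fx=k,fy=k,interpolation=cv2.INTER_CUBIC))
```

```text
t 11.98 tcp [ 508.7 -188.6   63.4] yaw 166.96 tilt z [ 0.006  0.033 -0.999] F [ 0.6 -0.8 -1.1] w 14.7 q [-0.37  0.46 -0.14  0.98  0.03 -0.15]
[-62.67885018 -62.04365085  63.26921354]
```

View pics/s8.png

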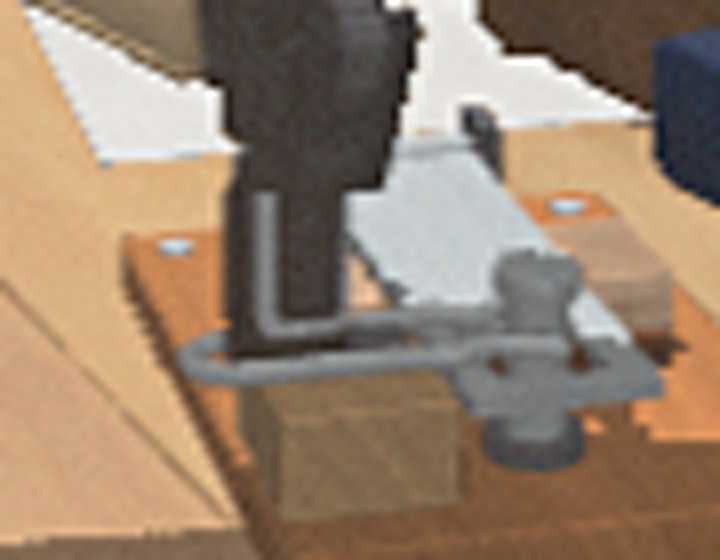

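Emit:
{"name": "play_rows", "arguments": {"increments": [[[-0.3,0.08,0],0,0],[[-0.6,0.08,0],0,0],[[-0.9,0.08,0],0,0],[[-1.2,0.08,0],0,0],[[-1.5,0.08,0],0,0],[[-1.8,0.08,0],0,0],[[-1.8,0.08,0],0,0]]}}

```text
t: 12.62
eef_pos: [518.1, -189.6, 61.3]
eef_rot: [-0.357, -3.107, -0.056]
contact_force: [-11.4, 3.3, 2.6]
width: 14.7
```

Run:
```python
from h import *
meas()
s=snap('side');S=monitor.observe()['eef_pos'];print(w2f(S))
k=8;cv2.imwrite('pics/s9.png',cv2.resize(s['color'][195:265,270:360][...,::-1],None,fx=k,fy=k,interpolation=cv2.INTER_CUBIC))
```

```text
t 12.62 tcp [ 518.1 -189.6   61.3] yaw 166.92 tilt z [-0.01   0.037 -0.999] F [-11.4   3.3   2.6] w 14.7 q [-0.37  0.49 -0.1   1.    0.03 -0.14]
[-52.15683844 -60.86720725  61.35749332]
```

View pics/s9.png

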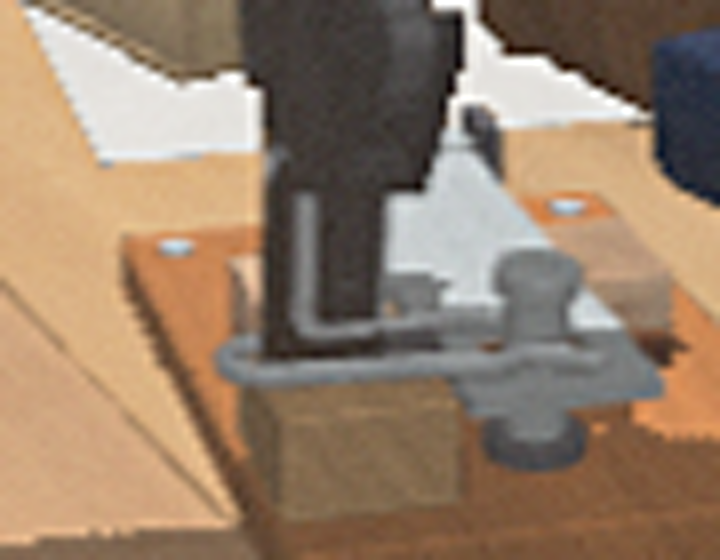

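Emit:
{"name": "play_rows", "arguments": {"increments": [[[-0.2,0,0],0,0],[[-0.4,0,0],0,0],[[-0.6,0,0],0,0],[[-0.8,0,0],0,0],[[-0.8,0,0],0,0],[[-0.8,0,0],0,0]]}}

```text
t: 13.17
eef_pos: [533.7, -193.8, 63.7]
eef_rot: [0.357, 3.118, 0.051]
contact_force: [0.9, 0.4, -1.6]
width: 14.8
```

Run:
```python
from h import *
meas()
s=snap('side');S=monitor.observe()['eef_pos'];print(w2f(S))
k=8;cv2.imwrite('pics/s10.png',cv2.resize(s['color'][195:265,270:360][...,::-1],None,fx=k,fy=k,interpolation=cv2.INTER_CUBIC))
```

```text
t 13.17 tcp [ 533.7 -193.8   63.7] yaw 166.94 tilt z [ 0.007  0.032 -0.999] F [ 0.9  0.4 -1.6] w 14.8 q [-0.37  0.5  -0.07  1.    0.03 -0.14]
[-36.30874158 -61.32503903  63.78210406]
```

View pics/s10.png

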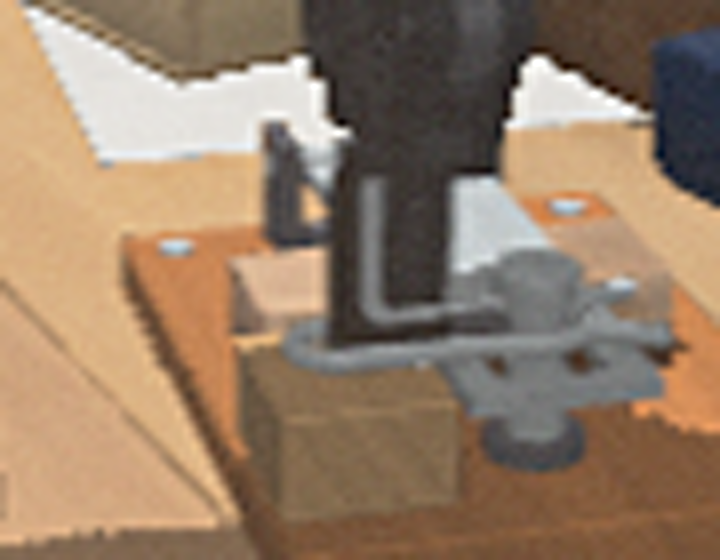

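Emit:
{"name": "play_rows", "arguments": {"increments": [[[-0.3,0,0.1],0,0],[[-0.6,0,0.2],0,0],[[-0.8,0,0.3],0,0],[[-0.8,0,0.3],0,0],[[-0.8,0,0.3],0,0]]}}

```text
t: 13.63
eef_pos: [534.4, -193.9, 60.5]
eef_rot: [-0.358, -3.11, -0.053]
contact_force: [-16.1, 3.4, 13.2]
width: 14.6
```

Run:
```python
from h import *
meas()
S=monitor.observe()['eef_pos'];print(w2f(S))
```

```text
t 13.63 tcp [ 534.4 -193.9   60.5] yaw 166.9 tilt z [-0.007  0.035 -0.999] F [-16.1   3.4  13.2] w 14.6 q [-0.36  0.51 -0.06  1.02  0.03 -0.14]
[-35.60954429 -61.25176368  60.48292053]
```

Emit:
{"name": "play_rows", "arguments": {"increments": [[[0.4,0,-0.1],0,0],[[0.7,0,-0.2],0,0],[[0.7,0,-0.2],0,0],[[0.7,0,-0.2],0,0.2],[[0.7,0,-0.2],0,0.5],[[0.7,0,-0.2],0,0.5],[[0.7,0,-0.2],0,0.5],[[0.7,0,-2],0,0.5],[[0.7,0,-5],0,0.5],[[0.7,0,-8],0,0.5],[[0.7,0,-12],0,0.5],[[0.7,0,-15],0,0.5],[[0.7,0,-15],0,0.5],[[0.7,0,-15],0,0.5]]}}

```text
t: 14.8
eef_pos: [534.9, -199.4, 213.1]
eef_rot: [0.357, 3.113, 0.049]
contact_force: [0.4, -0.1, -0.3]
width: 42.9
```

Emit:
{"name": "play_rows", "arguments": {"increments": [[[3,3,0],0,0.5],[[6,6,0],0,0.5],[[9,9,0],0,0.5],[[12,12,0],0,0.5],[[14,14,0],0,0.5],[[14,14,0],0,0.5]]}}

```text
t: 15.3
eef_pos: [423.9, -26.8, 213.9]
eef_rot: [-0.349, -3.117, -0.054]
contact_force: [0.2, 0.4, 0.3]
width: 42.7
```

Run:
```python
from h import *
meas()
s=snap('side');t=snap('top')
k=8;cv2.imwrite('pics/s11.png',cv2.resize(s['color'][195:265,270:360][...,::-1],None,fx=k,fy=k,interpolation=cv2.INTER_CUBIC))
cv2.imwrite('pics/t11.png',cv2.resize(t['color'][150:230,290:385][...,::-1],None,fx=k,fy=k,interpolation=cv2.INTER_CUBIC))
save(t,'t11f.png');np.savez('top11.npz',**t)
```

```text
t 15.3 tcp [423.9 -26.8 213.9] yaw 167.22 tilt z [-0.     0.035 -0.999] F [0.2 0.4 0.3] w 42.7 q [-0.09  0.1  -0.21  1.26  0.03  0.14]
```

View pics/s11.png

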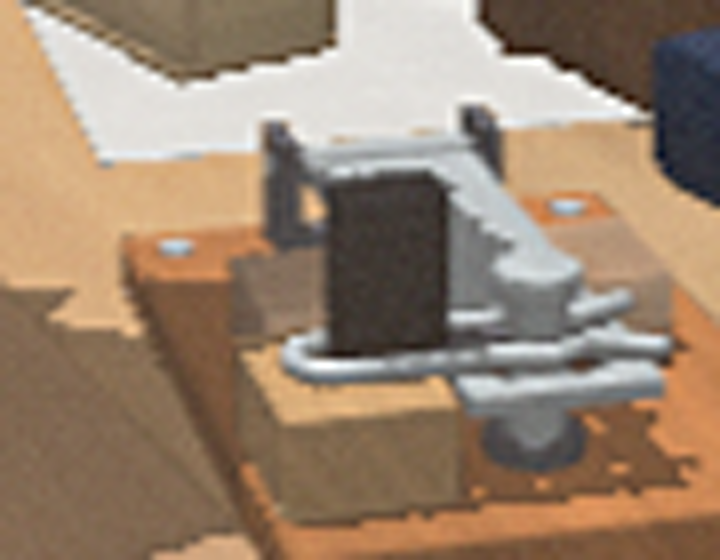

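View pics/t11.png

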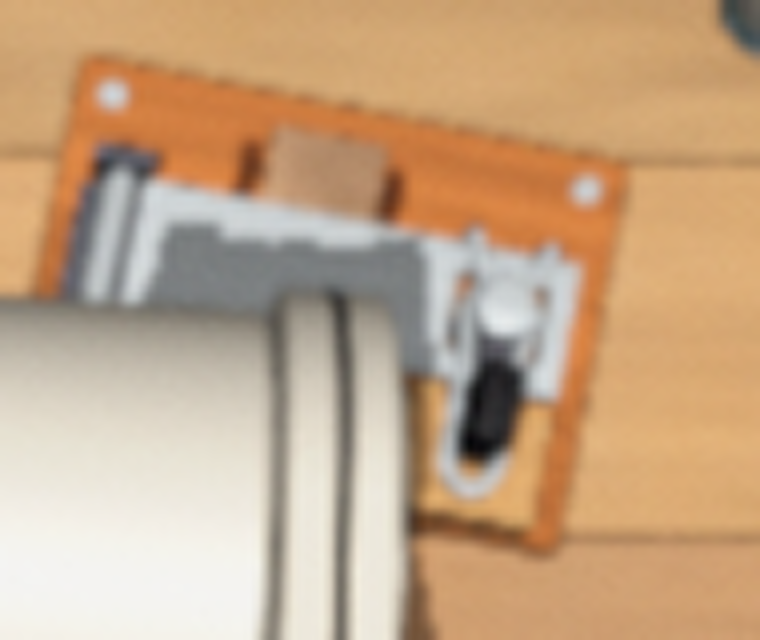

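Run:
```python
from h import *
meas()
s=snap('side');t=snap('top')
P=w2f(cloud(t));hsv=cv2.cvtColor(t['color'],cv2.COLOR_RGB2HSV)
m=(P[...,2]>80)&(P[...,2]<105)&(abs(P[...,0]+38)<25)&(abs(P[...,1]+60)<15)
v,u=np.nonzero(m);print('grip top pts',m.sum(),np.median(P[m],0), w2f(ray(t,u,v,93)).mean(0))
P=w2f(cloud(s));m=(abs(P[...,0]+38)<25)&(P[...,1]<-40)&(P[...,1]>-85)&(P[...,2]>60)&(P[...,2]<110)
print('side grip max z',np.nanpercentile(P[m][:,2],[50,95,100]))
k=8;r0,c0=195,270
for zt in (49,52):
    im=cv2.resize(s['color'][195:265,270:360][...,::-1],None,fx=k,fy=k,interpolation=cv2.INTER_CUBIC)
    for p in [(30,-47.5,zt),(30,-74.5,zt),(12,-67.5,zt),(12,-53.5,zt),(-61,-61,zt),(-52,-61,zt+44),(-24,-61,zt+44),(-52,-69,zt+6),(-24,-69,zt+6)]:
        x,y=proj(s,f2w(p))[0];cv2.circle(im,(int((x-c0+.5)*k),int((y-r0+.5)*k)),4,(0,0,255),1)
    cv2.imwrite(f'pics/s12_{zt}.png',im)
```

```text
t 15.4 tcp [427.4 -29.7 214.4] yaw 167.07 tilt z [ 0.004  0.032 -0.999] F [ 0.1 -0.  -0.2] w 42.8 q [-0.09  0.11 -0.2   1.26  0.03  0.13]
grip top pts 70 [-37.80057254 -60.38843778  91.57019334] [-38.44506284 -60.12872715  93.        ]
side grip max z [79.80353548 94.45869664 94.99396911]
```

View pics/s12_49.png

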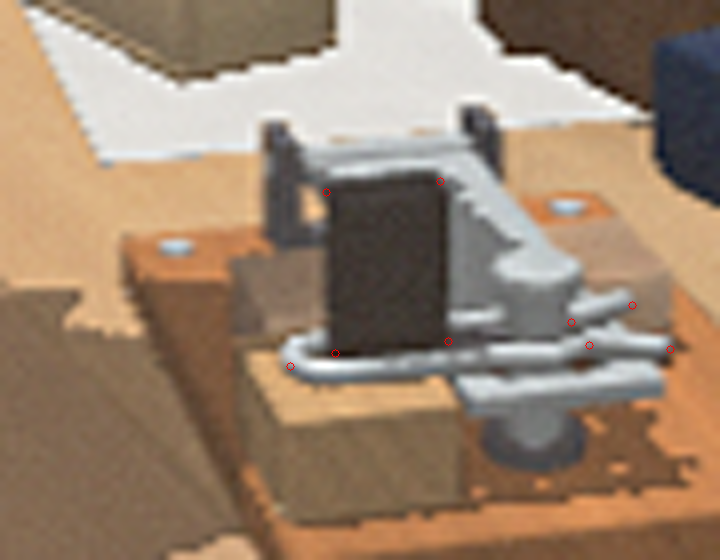

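View pics/t11f.png

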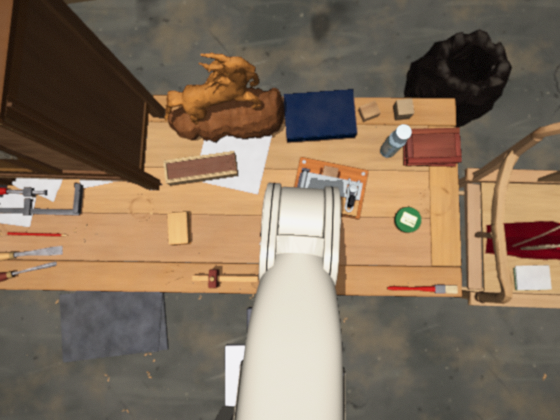

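```bash
python3 -c "
from h import *
print(env.hand_in())"
```

```text
the job is handed in; nothing more can be done
None
```

I folded the strap fully down, snapped the larger spring clip onto the stud, let go, backed the arm clear and handed the job in at about 15.4 s.

**Last checks**
- **Strap:** its top face read an even 47–48 mm along its whole length, about 1 mm above nominal, so it lies flat with the stud up through the slot.
- **Clip position:** resistance rose to about 11 N, then dropped to zero as the clip snapped on. A further push met a hard stop at about 16 N, so the nose is against the shank. The grip measured at fixture (-38.4, -60.1) mm; fully home would be (-38, -60).
- **Clip flat:** the points projected for a clip lying flat on the strap match the side picture closely.
- **Surroundings:** the blank, sanding block and wax tin look unmoved in the last pictures, but I checked them by eye and did not measure them. The arm touches nothing.

**What disagreed or went wrong**
- **Wrist tilt:** on the first move the last joint hit its range limit and left the tool tilted about 0.033 rad for the rest of the job. I worked around it by using the half-turned grasp, and the clip still sits flat.
- **Stud position:** the estimate from the board and the direct sighting of the stud differed by about 1.5 mm. I aimed between them.
- **Leg opening:** I could not measure it directly. I judged the legs sprung back from the snap in the force and from the pictures.

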